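Open the child-locked tablet box with its release key

ROBOT

A 6-joint arm with a two-finger parallel gripper is mounted at the origin on a cart in front of the work surface, level with it; the furniture and walls round the work are solid. World frame = base frame: x ahead of the robot, y to its left, z up, the work surface at z = 0. Lengths are in m, angles in rad, forces in N, time in s.
With the tool pointing down it reaches from about 0.35 to 0.975 m from the base axis. Payload 4.9 kg.
Tool frame: the origin (TCP) lies at the very end of the fingers, on their centre line; the grasp point (between the pads) lies 19 mm behind it (ctrl.pinch_z is the distance from the TCP to the grasp point, in m); z points along the fingers, y is the direction in which the jaws open and shut (so a half turn about z gives the same grasp; the last joint's range is limited). The gripper opens to 85 mm and grips with 20 to 120 N. Pads are 22 mm wide; open, the fingers measure 114 mm over their backs; the gripper's body (76 mm by 85 mm) begins 54 mm behind the grasp point. The pads swing forward as they close: fully open they stand 13 mm farther back than shut.
Start: joints at [1.179, 0.053, 1.613, -0, 1.476, -0.119], TCP at [0.168, 0.602, 0.231] pointing down, gripper open.
Joint ranges: [-3.01, 3.01], [-1.01, 2.22], [0.06, 2.58], [-1.02, 4.17], [0.09, 2.62], [-3.14, 3.14]. Speed limits (rad/s): [2.57, 2.57, 3.14, 3.14, 3.14, 3.14].

INTERFACE

Orientations are given as a unit quaternion [w, x, y, z].
In Python, from bench import status, imaging, ticket, ctrl gives the robot as it stands.
- The arm moves only by the tool jog_arm, never from a script. Its argument "deltas" is a list of rows, each a list of 3 entries, a list of its own where there are three numbers: the turn, a rotation vector about the tool's x, y, z in rad, then the shift along the tool's x, y, z in mm, then the finger opening in mm, from 0 to 85.4. A call has 1 to 20 rows; each row is the pose to reach, as a shift and turn from the pose commanded when the call began, along the tool's axes at that moment; what a row does not reach only later rows make up. A row lasts 1/10 s, in which the tool goes at most 50 mm and 8.59 degrees, less where a joint would pass 70% of its speed; a pose out of reach is approached as far as the arm can. A call with a gripper value outside its range is refused whole. The fingers move at their own pace and stop on an object; "force" is the grip in N (left out, the last holds). Time passes only in rows, so rows that repeat a pose let the fingers close. It gives the time, the measured TCP pose, the force and the opening at its end, in the units of the state.
- status.observe(): the state, without advancing time (a new reading comes with each control period).
- imaging.read_camera(name): name is "scene" or "top"; returns the picture (420x560x3 uint8, red, green, blue); there is no depth.
- imaging.camera_model(name): a dict with "mtx" (3x3 intrinsics, pixels), "position" and "attitude" of the camera in the world. Camera axes: x right, y down, z forward; pixel columns grow to the right and rows downward; lengths in m; the calibration is good to about 2 mm. A picture is of the moment at which its call begins. camera_model takes no time and is no camera call.
- ticket.hand_in(): hands the job in, once; it reports no verdict.
The state is a dict: "time": time; "joint_pos": joint angles; "joint_vel": joint speeds; "tau": joint torques, N m; "tool_pos": TCP position; "orientation": TCP orientation; "ft_force": force on the tool from outside, world axes, zero at the start; "moment": the same for the moment, N m; "opening": opening from 0.0 (shut) to 1.0 (fully open).
Only numpy, scipy, OpenCV 4.12 (cv2) and the standard library are available. Lean on these libraries where they do the work, as an engineer would, in place of code of your own. Each camera call takes 0.05 s, during which the arm holds its last target.

TASK

Open the child-locked box of dishwasher tablets: take the red-handled release key from its stand, push its rod gently down through the slot in the top of the box and press the hidden spring latch until the blue front cover swings open by itself, then put the key back upright in its stand, fully down, and let go. Do not force the latch or the box, do not touch the box with the fingers, and leave the other things on the worktop where they are.

Things in the scene. Friction and masses are not known exactly. Their poses are not given: they have to be found in the camera images.
- locker: White tablet box fixed to the worktop, 110 mm deep (x), 140 mm wide (y), 120 mm high, with a blue front cover. Origin under its centre; x points from the cover to the back, z up. Key forces over 20 N on the box or its latch break the lock. Latch: a level pad hidden under the whole slot, its top 20 to 44 mm below the box top (differs from box to box, cannot be seen).
- slot (a point): Centre of the mouth of the release slot in the box's flat top (axes as the box): 26 mm long (y), 11 mm wide (x), top 5 mm thick, thin red frame round it. The latch pad below goes straight down on a spring: 3 N at first touch, lets go after 6 mm at about 7 N, hard stop at 9 mm (8.4 N). Keep it pressed about a second until the cover is seen to swing; then it needs no more holding.
- key_grip (a point): Centre of the key's red handle: 14 mm (key's x) by 26 mm (y) by 52 mm tall. The key stands upright in its stand, z up, 50 to 100 g. Below the handle: a red collar 22 mm across, 6 mm thick, then a steel rod 8 mm thick with a round end, 80 mm from the collar's underside to the tip. The tip is 111 mm below this point.
- cover (a joint): Angle of the blue front cover, hinged at its lower edge: 0 shut and locked (upright), 1.3 rad fully open, lying towards the robot. Once unlocked a weak damped spring opens it by itself in about 4 s. It sweeps 110 mm of worktop in front of the box.
- key_tip (a point): Tip of the key's steel rod, on its axis (axes as key_grip).
- stand_mouth (a point): Centre of the upper rim of the key's grey stand, 95 mm above the worktop: a fixed upright tube of 16 mm bore and 26 mm outer diameter on a round foot 72 mm across. With the key fully down its collar rests on the rim, so the tip is 80 mm below this point.
- mug: Bystander: white mug with dots, 82 x 114 x 91 mm, origin under its centre.
- honey_jar: Bystander: glass jar with yellow lid, 71 x 70 x 86 mm, origin under its centre.
- tomato_tin: Bystander: low green tin, 75 x 75 x 58 mm, origin under its centre.
- lemon: Bystander: lemon, 71 x 53 x 51 mm, origin under its centre.
- onion: Bystander: red onion, 84 x 81 x 82 mm, origin under its centre.
- spoon: Bystander: steel teaspoon lying flat, 137 x 28 x 13 mm, origin under its centre.
Mind the look-alikes: they are no part of the job. There is more than one size of the part that bears key_grip; the job needs the smaller.

How it is judged:
By the outcome, as a careful person would: the job done as asked, in the order asked, and still so for the second after the job is handed in, with the robot touching nothing.
It also fails if it takes over 56 s, if anything falls off the work surface, if the arm or the gripper's body presses on something with over 40 N, if the wrist force passes 120 N, or if a joint passes its speed limit or range.

## Working session

There is one attempt and no reset: what is moved stays moved. The work goes in short steps, Python scripts to look and compute and a tool call to move; the robot and the scene stay as the last step left them, time stands still between calls to the robot, and variables do not carry over. Pictures are saved under pics/ and viewed, and the job is handed in when it is done.

Besides the shell and the picture viewer there is one more tool, called after "Emit:" as name(argument=value, ...) on one line, values as JSON. jog_arm: Moves the arm, as the interface text tells. Its arguments: {"type":"object","properties":{"deltas":{"type":"array","items":{"type":"array"}},"force":{"type":"number"}},"required":["deltas"]}

```bash
mkdir -p pics; ls
python3 - <<'E'
from bench import status, imaging, ticket, ctrl
import cv2
print(status.observe()); print(ctrl.pinch_z)
for n in("scene","top"):
    im=imaging.read_camera(n); cv2.imwrite(f"pics/{n}0.png",im[...,::-1]); print(imaging.camera_model(n))
E
```

```text
pics
{'time': 0.0, 'joint_pos': array([ 1.17899002e+00,  5.33689546e-02,  1.61432323e+00, -1.09917938e-06,
        1.47600235e+00, -1.19004457e-01]), 'joint_vel': array([-0.00259142, -0.00169913,  0.00013459, -0.00031083,  0.00123568,
       -0.00049846]), 'tau': array([ 2.65446060e-04, -3.93687379e+01, -3.70172846e+01, -6.22465927e-05,
        7.20426717e-03,  4.79014631e-06]), 'tool_pos': array([0.16815203, 0.60129425, 0.23003807]), 'orientation': array([-2.64977575e-04,  1.35978230e-01,  9.90711268e-01, -1.01698624e-03]), 'ft_force': array([-0.50340416,  0.60778717, -0.40333387]), 'moment': array([-0.01652058, -0.0054426 , -0.00194444]), 'opening': 1.000992376077891}
0.0187
{'mtx': array([[479.60936622,   0.        , 285.29678394],
       [  0.        , 479.60936622, 207.44283142],
       [  0.        ,   0.        ,   1.        ]]), 'position': array([-0.19662938, -0.68111494,  1.18485345]), 'attitude': array([-0.32120534,  0.84530756, -0.40125791,  0.14585728])}
{'mtx': array([[425.78284074,   0.        , 277.00668794],
       [  0.        , 425.78284074, 216.15603166],
       [  0.        ,   0.        ,   1.        ]]), 'position': array([ 0.39811831, -0.07164935,  1.39797279]), 'attitude': array([ 0.03401912, -0.70597657,  0.70673378, -0.03109896])}
```

View pics/scene0.png

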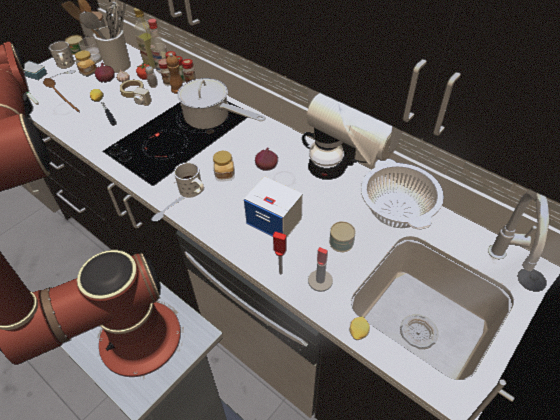

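View pics/top0.png

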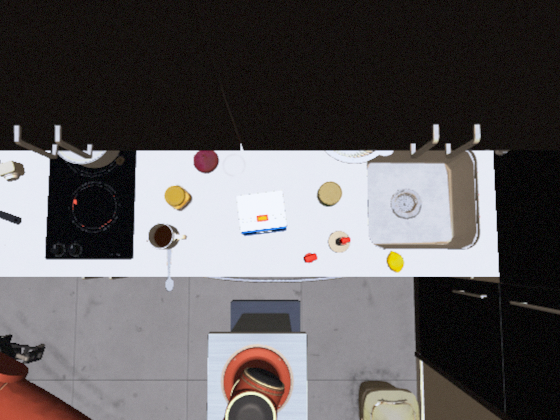

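Two red-handled candidates: scene (280,243), which matches top (310,258), and scene (322,262), which matches top (342,241). I'll enlarge both.

Run:
```python
import cv2,numpy as np
a=cv2.imread("pics/scene0.png")[170:310,220:380]; b=cv2.imread("pics/top0.png")[180:280,225:365]
cv2.imwrite("pics/c1.png",cv2.resize(a,None,fx=5,fy=4.28*5/4.28*0.85,interpolation=cv2.INTER_CUBIC)[:600])
cv2.imwrite("pics/c2.png",cv2.resize(b,None,fx=5.5,fy=5.5,interpolation=cv2.INTER_CUBIC))
```

```text
(no output)
```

View pics/c1.png

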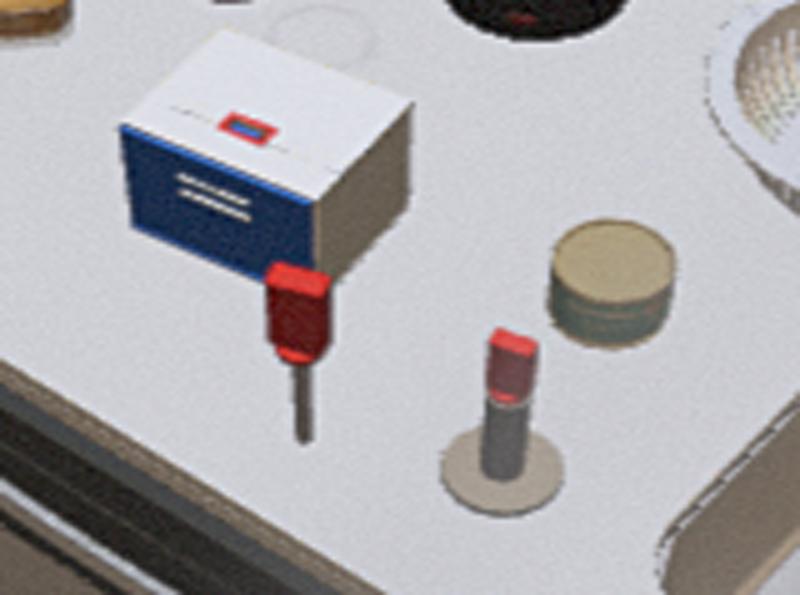

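View pics/c2.png

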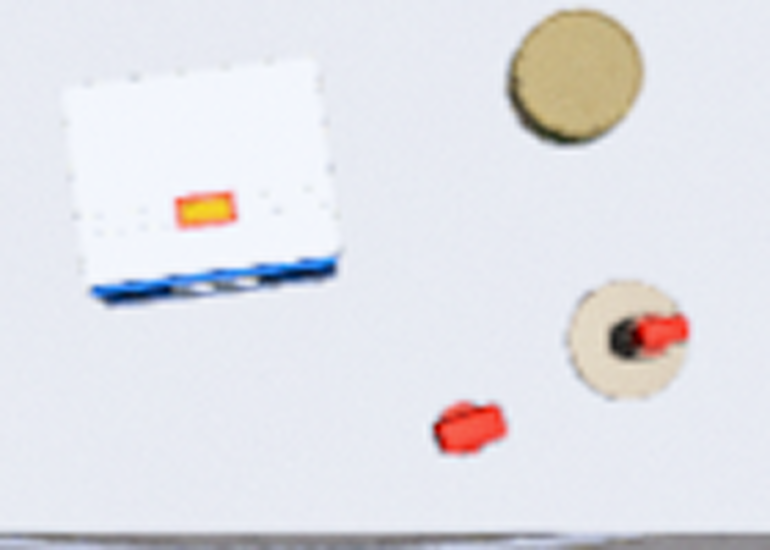

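The one in the grey stand, scene (322,262), is clearly smaller. The other is thicker, about 1.3 times as wide, and stands free on its rod, so it is the look-alike. Next I'll measure.

```bash
cat > h.py <<'E'
import numpy as np, cv2
from scipy.spatial.transform import Rotation as R
from bench import status, imaging, ctrl
CM={n:imaging.camera_model(n) for n in("scene","top")}
def Rc(n):
    w,x,y,z=CM[n]["attitude"]; return R.from_quat([x,y,z,w]).as_matrix()
def proj(n,P):
    P=np.atleast_2d(P); c=(P-CM[n]["position"])@Rc(n); q=c@CM[n]["mtx"].T; return q[:,:2]/q[:,2:]
def ray(n,uv):
    d=Rc(n)@np.linalg.solve(CM[n]["mtx"],[uv[0],uv[1],1.]); return CM[n]["position"],d/np.linalg.norm(d)
def onz(n,uv,z):
    o,d=ray(n,uv); return o+d*(z-o[2])/d[2]
def tri(us,ut):
    A=np.zeros((3,3));b=np.zeros(3)
    for n,u in(("scene",us),("top",ut)):
        o,d=ray(n,u);M=np.eye(3)-np.outer(d,d);A+=M;b+=M@o
    return np.linalg.solve(A,b)
def grab(n,k=4): return np.mean([imaging.read_camera(n).astype(float) for _ in range(k)],0)
E
python3 - <<'E'
from h import *
for n in CM:
    im=grab(n,4); np.save(f"{n}_avg.npy",im)
    r=im[...,0]-np.maximum(im[...,1],im[...,2])
    m=(r>60).astype(np.uint8)
    k,l,s,c=cv2.connectedComponentsWithStats(m)
    for i in range(1,k):
        if s[i,4]>8:
            print(n,s[i],c[i])
E
```

```text
scene [149  19   8  10  59] [152.3220339   23.11864407]
scene [  0  42  19  33 302] [ 8.14900662 57.65231788]
scene [166  51   9   6  24] [169.75   52.875]
scene [176  56  16  13  81] [184.86419753  61.98765432]
scene [136  67  10  11  82] [140.95121951  71.86585366]
scene [160  66   6   2   9] [162.44444444  66.44444444]
scene [ 0 71  4 11 16] [ 0.6875 76.1875]
scene [ 0 83  2  6 10] [ 0.4 85.3]
scene [ 0 90  3  6 13] [ 0.61538462 92.61538462]
scene [  0 115  27  36 712] [ 10.96207865 132.78792135]
scene [155 133   4   3  10] [156.7 134.2]
scene [264 197  12   7  35] [269.2        199.74285714]
scene [273 232  13  24 216] [278.93518519 242.38425926]
scene [318 247   9   7  40] [322.175 250.175]
scene [137 254  13  30  65] [142.75384615 268.16923077]
scene [318 262   5   3   9] [320.22222222 262.88888889]
scene [139 272   5  15  47] [140.36170213 279.4893617 ]
scene [ 49 280  44  42 978] [ 67.11656442 299.71881391]
scene [ 34 292   4   7  15] [ 36.06666667 294.2       ]
scene [  0 303  46  43 478] [ 23.9539749  327.64644351]
scene [  99  303   81   72 1624] [143.69211823 348.7703202 ]
top [194 151  23  21 108] [205.14814815 163.87962963]
top [ 73 199   4   6  20] [ 74.6 201.5]
top [257 215  11   7  43] [262.06976744 217.58139535]
top [340 237  10   8  60] [344.43333333 240.03333333]
top [304 253  13  10  92] [309.84782609 257.2826087 ]
top [ 224  348   66   58 1370] [257.19708029 371.13868613]
top [   0  373   68   47 1518] [ 21.17654809 403.59881423]
top [244 376  38  18 106] [261.74528302 386.75471698]
```

Run:
```python
from h import *
S=np.load("scene_avg.npy");T=np.load("top_avg.npy")
# enlarged, printed crops
def show(im,x0,x1,y0,y1,f,fn):
    c=np.clip(im[y0:y1,x0:x1],0,255).astype(np.uint8)
    cv2.imwrite(fn,cv2.resize(c,None,fx=f,fy=f,interpolation=cv2.INTER_NEAREST)[...,::-1])
show(S,300,345,240,300,10,"pics/d1.png"); show(T,320,360,222,262,12,"pics/d2.png")
def wc(im,x0,x1,y0,y1):
    c=im[y0:y1,x0:x1]; 
    ch=c[...,2]-c[...,0]
    sat=c.max(2)-c.min(2); bg=np.median(sat); w=np.clip((sat-bg-12)/40,0,1)
    yy,xx=np.mgrid[y0:y1,x0:x1]; print(w.sum()); return np.array([(w*xx).sum(),(w*yy).sum()])/w.sum()
us=wc(S,261,279,194,206);ut=wc(T,253,272,211,224)
print(us,ut,onz("scene",us,.12),onz("top",ut,.12),tri(us,ut))
```

```text
51.943749999999994
69.31875000000001
[268.99602936 199.8907472 ] [261.89288612 217.78027229] [ 0.51099472 -0.01997986  0.12      ] [ 0.5113292  -0.02086552  0.12      ] [ 0.51097823 -0.02058329  0.12049943]
```

View pics/d1.png

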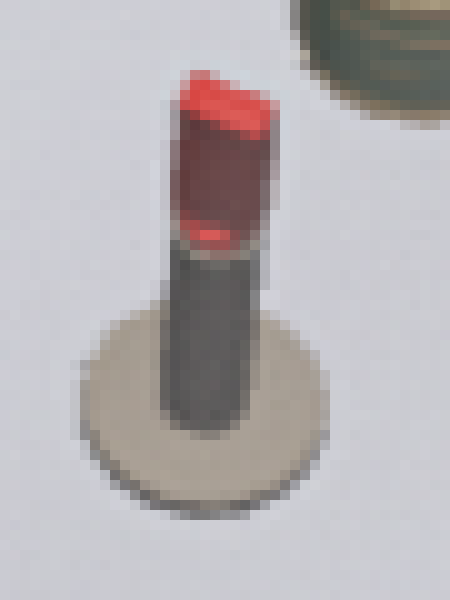

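View pics/d2.png

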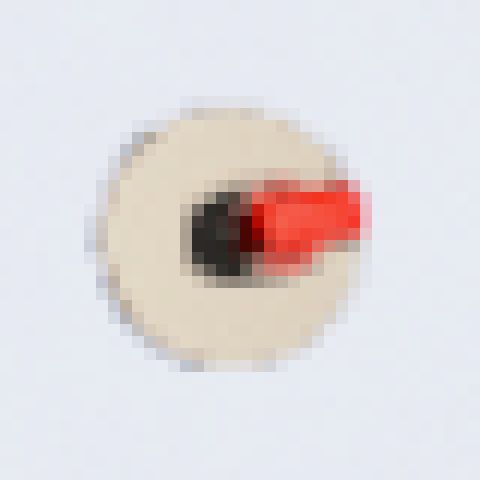

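```bash
cat > fit.py <<'E'
from h import *
from scipy.optimize import minimize
def keymodel(x,y,yaw,z0=0.095,inc_collar=True):
    c,s=np.cos(yaw),np.sin(yaw)
    hb=np.array([[x+c*a*.007-s*b*.013,y+s*a*.007+c*b*.013,z] for a in(-1,1) for b in(-1,1) for z in(z0+.006,z0+.058)])
    t=np.linspace(0,2*np.pi,24,endpoint=False)
    co=np.array([[x+.011*np.cos(q),y+.011*np.sin(q),z] for q in t for z in(z0,z0+.006)])
    return hb,co
def mask(n,parts,box,f=8):
    x0,x1,y0,y1=box; m=np.zeros(((y1-y0)*f,(x1-x0)*f),np.uint8)
    for P in parts:
        u=(proj(n,P)-[x0,y0]+.5)*f-.5
        h=cv2.convexHull(u.astype(np.float32)); cv2.fillConvexPoly(m,np.round(h*16).astype(np.int32),1,shift=4)
    return cv2.GaussianBlur(cv2.resize(m.astype(np.float32),(x1-x0,y1-y0),interpolation=cv2.INTER_AREA),(0,0),.5)
def red(im,box):
    x0,x1,y0,y1=box;c=im[y0:y1,x0:x1]
    r=(c[...,0]-np.maximum(c[...,1],c[...,2]))/(c[...,0]+30)
    return np.clip(r/.2,0,1)
E
python3 - <<'E'
from fit import *
I={"scene":np.load("scene_avg.npy"),"top":np.load("top_avg.npy")}
B={"scene":(310,335,240,270),"top":(332,356,230,252)}
W={n:red(I[n],B[n]) for n in I}
def run(ns):
    best=None
    for yaw in np.linspace(-1.5,1.5,13):
        for x0 in(.33,):
            f=lambda p:sum(((mask(n,keymodel(p[0],p[1],p[2]),B[n])-W[n])**2).sum() for n in ns)
            o=onz("top",(344.4,240),.13)
            r=minimize(f,[o[0],o[1],yaw],method="Nelder-Mead",options=dict(initial_simplex=[[o[0],o[1],yaw],[o[0]+.005,o[1],yaw],[o[0],o[1]+.005,yaw],[o[0],o[1],yaw+.2]]))
            if best is None or r.fun<best.fun: best=r
        print(ns,round(yaw,2),r.x,r.fun) if len(ns)==2 else 0
    print("BEST",ns,best.x,best.fun)
run(["scene","top"]);run(["scene"]);run(["top"])
# foot
for n,b in(("scene",(300,345,265,297)),("top",(322,354,224,258))):
    x0,x1,y0,y1=b;c=I[n][y0:y1,x0:x1]
    # beige: R-B high and nonwhite
    d=c[...,0]-c[...,2]; bg=np.median(np.r_[d[0],d[-1]]); m=((d-bg)>8).astype(np.uint8)
    cs,_=cv2.findContours(m,cv2.RETR_EXTERNAL,cv2.CHAIN_APPROX_NONE);h=cv2.convexHull(max(cs,key=cv2.contourArea))
    e=cv2.fitEllipse(h);u=np.array(e[0])+[x0,y0];print(n,u,e[1],[onz(n,u,z) for z in(0.0,.006)])
E
```

```text
['scene', 'top'] -1.5 [ 0.44269171 -0.26665731 -1.55926407] 42.122199471686876
['scene', 'top'] -1.25 [ 0.44270092 -0.26645705 -1.5748386 ] 41.64070156885835
['scene', 'top'] -1.0 [ 0.44347569 -0.26629621 -0.38267384] 33.33007423825386
['scene', 'top'] -0.75 [ 0.44333517 -0.26632477 -0.40817446] 33.19700259112257
['scene', 'top'] -0.5 [ 0.44351459 -0.26628073 -0.38130942] 33.30676056758395
['scene', 'top'] -0.25 [ 0.44352801 -0.26631384 -0.37426454] 33.33699491445201
['scene', 'top'] 0.0 [ 0.44287913 -0.26676125  0.55131954] 26.890867556352745
['scene', 'top'] 0.25 [ 0.44269554 -0.26684123  0.53547479] 26.852149085833297
['scene', 'top'] 0.5 [ 0.44267106 -0.26675747  0.55543554] 26.79237049496722
['scene', 'top'] 0.75 [ 0.44271057 -0.26676097  0.55910781] 26.74652396641302
['scene', 'top'] 1.0 [ 0.44275027 -0.26690211  0.53844434] 26.797192264097376
['scene', 'top'] 1.25 [ 0.44291655 -0.26644006  1.55350272] 42.082479771881026
['scene', 'top'] 1.5 [ 0.44270449 -0.26654843  1.56202323] 41.882603497423176
BEST ['scene', 'top'] [ 0.44271057 -0.26676097  0.55910781] 26.74652396641302
BEST ['scene'] [ 0.44245652 -0.26709104  0.55691229] 7.969413537810729
BEST ['top'] [ 0.4440888  -0.26628396  0.12632856] 18.311706666648078
scene [320.10560608 278.00752354] (24.13677978515625, 26.277223587036133) [array([ 0.45153311, -0.2616821 ,  0.        ]), array([ 0.44825087, -0.26380607,  0.006     ])]
top [338.84336281 241.30796432] (21.762632369995117, 22.254072189331055) [array([ 0.44423278, -0.26852094,  0.        ]), array([ 0.44403486, -0.26767598,  0.006     ])]
```

Run:
```python
from fit import *
I={"scene":np.load("scene_avg.npy"),"top":np.load("top_avg.npy")}
B={"scene":(310,335,240,256),"top":(332,356,230,252)}
def bright(im,b):
    x0,x1,y0,y1=b;c=im[y0:y1,x0:x1]; r=c[...,0]-np.maximum(c[...,1],c[...,2]); return np.clip((r-50)/(np.percentile(r,99)-50),0,1)
W={n:bright(I[n],B[n]) for n in I}
def top(p):
    hb,_=keymodel(*p); return [hb[hb[:,2]>.14]]
for ns in(["scene"],["top"],["scene","top"]):
    best=None
    for yaw in np.linspace(-1.4,1.4,8):
        f=lambda p:sum(((mask(n,top(p),B[n])-W[n])**2).sum() for n in ns)
        o=[.443,-.267,yaw]
        r=minimize(f,o,method="Nelder-Mead",options=dict(initial_simplex=[o,[.447,-.267,yaw],[.443,-.263,yaw],[.443,-.267,yaw+.2]]))
        if best is None or r.fun<best.fun:best=r
    print(ns,best.x,best.fun)
v=[]
for yaw in(.13,.35,.56):
  row=[]
  for n,b in(("scene",(305,340,235,275)),("top",(325,360,220,260))):
    x0,x1,y0,y1=b;c=cv2.resize(np.clip(I[n][y0:y1,x0:x1],0,255).astype(np.uint8),None,fx=7,fy=7,interpolation=cv2.INTER_NEAREST)[...,::-1].copy()
    for P in keymodel(.4428,-.2667,yaw):
        for Q in (P[1::2],P[0::2]):
            h=cv2.convexHull(((proj(n,Q)-[x0,y0]+.5)*7).astype(np.float32)).astype(int);cv2.polylines(c,[h],True,(0,255,0))
    row.append(c)
  v.append(np.vstack(row))
cv2.imwrite("pics/ov.png",np.hstack(v))
```

```text
['scene'] [ 0.44137474 -0.26832067  0.17763539] 4.254423501471855
['top'] [ 0.44339508 -0.26517308  0.19379712] 2.210852371189254
['scene', 'top'] [ 0.44245244 -0.26603917  0.19216063] 10.791145785171013
```

View pics/ov.png

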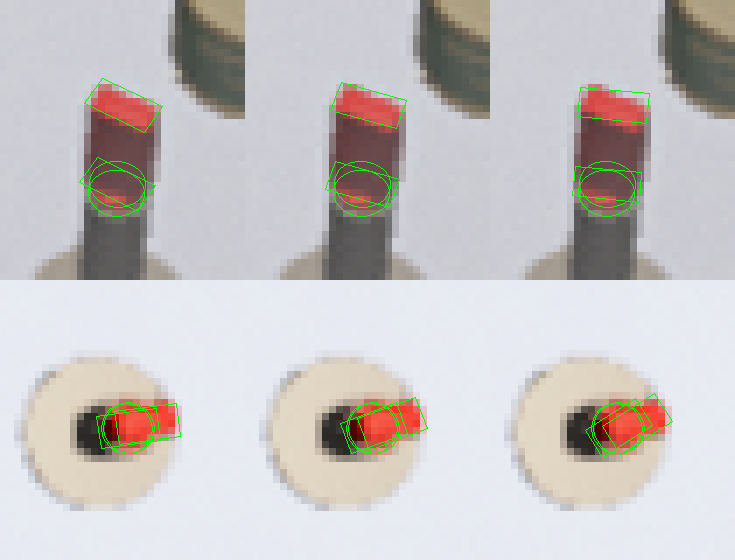

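```bash
cat > go.py <<'E'
import sys
from h import *
def to(p,yang,s=None):
    """shift mm and turn so TCP goes to p, tool down, tool y at world angle yang"""
    s=s or status.observe(); w,x,y,z=s["orientation"]; R0=R.from_quat([x,y,z,w])
    yv=np.array([np.cos(yang),np.sin(yang),0]);zv=np.array([0,0,-1.]);xv=np.cross(yv,zv)
    Rt=R.from_matrix(np.c_[xv,yv,zv])
    return (R0.inv()*Rt).as_rotvec().round(4), (R0.inv().apply(np.array(p)-s["tool_pos"])*1000).round(1)
def st():
    s=status.observe(); print("t",round(s["time"],2),s["tool_pos"].round(4),s["ft_force"].round(2),s["moment"].round(3),"op",round(s["opening"]*85.4,1),s["joint_pos"].round(2)); return s
E
python3 - <<'E'
from go import *
print("big top",tri((280,236),(310,258)),"big tip from scene z=0",onz("scene",(280.3,272.5),0))
for n,u in(("tin",(329.5,194)),("mug",(163,236)),("jar",(177,197))): print(n,onz("top",u,.06))
for p in[(.46,.2,.27),(.48,-.15,.27),(.4428,-.2665,.26),(.4428,-.2665,.21)]: print(to(p,.25))
st()
E
```

```text
big top [ 0.39201821 -0.16178593  0.17711972] big tip from scene z=0 [ 0.39321542 -0.15947261  0.        ]
tin [ 0.59204018 -0.23260758  0.06      ]
mug [0.45949383 0.29252534 0.06      ]
jar [0.58315554 0.25100757 0.06      ]
(array([-0.    ,  0.    ,  1.0481]), array([-389.1, -308.4,  -38.7]))
(array([-0.    ,  0.    ,  1.0481]), array([-502.6, -640.1,  -38.7]))
(array([-0.    ,  0.    ,  1.0481]), array([-498.2, -762.3,  -28.7]))
(array([-0.    ,  0.    ,  1.0481]), array([-498.2, -762.3,   21.3]))
t 0.5 [0.1684 0.6018 0.2313] [ 0.17  0.82 -0.45] [ 0.006 -0.002  0.038] op 85.2 [ 1.18  0.05  1.61 -0.    1.48 -0.12]
```

Emit:
jog_arm(deltas=[[[0, 0, 0.2], [-40, -30, -39], 60], [[0, 0, 0.3], [-80, -62, -39], 60], [[0, 0, 0.4], [-120, -94, -39], 60], [[0, 0, 0.5], [-160, -125, -39], 60], [[0, 0, 0.6], [-200, -156, -39], 60], [[0, 0, 0.7], [-240, -188, -39], 60], [[0, 0, 0.8], [-280, -220, -39], 60], [[0, 0, 0.9], [-320, -252, -39], 60], [[0, 0, 1.0], [-360, -284, -39], 60], [[0, 0, 1.048], [-389, -308, -39], 60], [[0, 0, 1.048], [-405, -355, -39], 60], [[0, 0, 1.048], [-420, -400, -39], 60], [[0, 0, 1.048], [-436, -446, -39], 60], [[0, 0, 1.048], [-452, -492, -39], 60], [[0, 0, 1.048], [-468, -539, -39], 60], [[0, 0, 1.048], [-484, -586, -39], 60], [[0, 0, 1.048], [-498, -633, -39], 60], [[0, 0, 1.048], [-498, -680, -39], 60], [[0, 0, 1.048], [-498, -725, -33], 60], [[0, 0, 1.048], [-498, -762, -29], 60]], force=30)

```text
time: 2.5
tool_pos: [0.4418, -0.2684, 0.2603]
orientation: [0.0, 0.614, 0.789, -0.0]
ft_force: [0.7, 0.6, 0.2]
opening: 0.7
```

Run:
```python
from go import *
s=st()
for z in(.26,.2,.16,.11): print(to((.4428,-.2665,z),.25))
for n in CM:
    im=imaging.read_camera(n)
    b=(200,400,170,310) if n=="scene" else (225,385,170,280)
    cv2.imwrite(f"pics/{n}1.png",cv2.resize(im[b[2]:b[3],b[0]:b[1],::-1],None,fx=4,fy=4,interpolation=cv2.INTER_CUBIC))
```

```text
t 2.5 [ 0.4418 -0.2684  0.2603] [0.72 0.59 0.22] [ 0.015 -0.032  0.   ] op 59.8 [-0.69 -0.23  1.83 -0.    1.54 -0.94]
(array([ 0.0002,  0.0006, -0.0014]), array([1.6, 1.5, 0.3]))
(array([ 0.0002,  0.0006, -0.0014]), array([ 1.6,  1.5, 60.3]))
(array([ 0.0002,  0.0006, -0.0014]), array([  1.6,   1.5, 100.3]))
(array([ 0.0002,  0.0006, -0.0014]), array([  1.7,   1.4, 150.3]))
```

View pics/scene1.png

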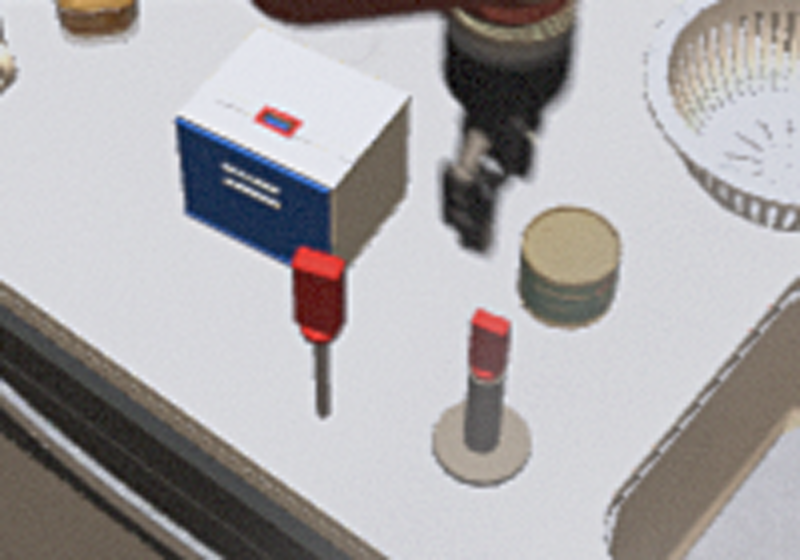

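View pics/top1.png

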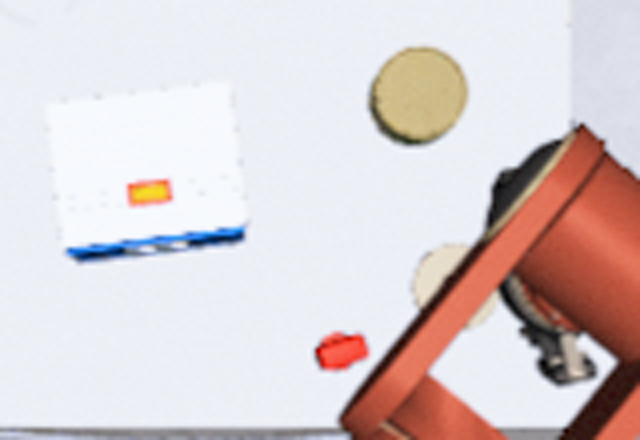

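Run:
```python
from go import *
p=status.observe()["tool_pos"]; v=np.array([np.cos(.25),np.sin(.25),0])
for n,o in(("scene",(200,170)),("top",(225,170))):
    for q in(p,p+.035*v+[0,0,.01],p-.035*v+[0,0,.01]): print(n,(proj(n,q)-o)*4)
```

```text
scene [[498.44806038 220.29352297]]
scene [[520.19463276 170.95123043]]
scene [[477.58567958 250.54577274]]
top [[511.42660621 277.10682269]]
top [[500.09401145 225.39719372]]
top [[528.07353133 327.95733282]]
```

Emit:
jog_arm(deltas=[[[0, 0, 0], [0, 0, 30], 60], [[0, 0, 0], [0, 0, 60], 60], [[0, 0, 0], [0, 0, 80], 60], [[0, 0, 0], [0, 0, 80], 60], [[0, 0, 0], [0, 0, 80], 60]])

```text
time: 3.1
tool_pos: [0.443, -0.2657, 0.1808]
orientation: [0.0, 0.613, 0.79, 0.0]
ft_force: [0.1, -0.8, -0.3]
opening: 0.702
```

Run:
```python
from go import *
s=st()
print(to((.4428,-.2665,.111),.25))
p=s["tool_pos"]; v=np.array([np.cos(.25),np.sin(.25),0])
im=imaging.read_camera("scene")
b=(270,370,190,300)
c=cv2.resize(im[b[2]:b[3],b[0]:b[1],::-1],None,fx=5,fy=5,interpolation=cv2.INTER_CUBIC)
for q in(p,p-.1*v*0-[0,0,.03]): cv2.circle(c,tuple(((proj("scene",q)[0]-[b[0],b[2]]+.5)*5).astype(int)),4,(0,255,0),1)
cv2.imwrite("pics/scene2.png",c)
```

```text
t 3.1 [ 0.443  -0.2657  0.1808] [ 0.06 -0.81 -0.34] [-0.052 -0.01   0.001] op 60.0 [-0.68 -0.17  1.91  0.    1.4  -0.94]
(array([0.0002, 0.    , 0.0007]), array([-0.7, -0.4, 69.8]))
```

View pics/scene2.png

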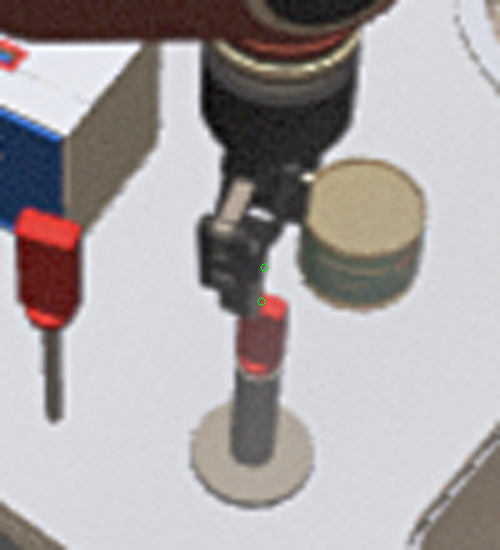

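Emit:
jog_arm(deltas=[[[0, 0, 0], [0, 0, 25], 60], [[0, 0, 0], [0, 0, 50], 60], [[0, 0, 0], [0, 0, 70], 60], [[0, 0, 0], [0, 0, 70], 60], [[0, 0, 0], [0, 0, 70], 40], [[0, 0, 0], [0, 0, 70], 25], [[0, 0, 0], [0, 0, 70], 18], [[0, 0, 0], [0, 0, 70], 8], [[0, 0, 0], [0, 0, 70], 8], [[0, 0, 0], [0, 0, 70], 8], [[0, 0, 0], [0, 0, 70], 8], [[0, 0, 0], [0, 0, 70], 8]], force=40)

```text
time: 4.35
tool_pos: [0.4435, -0.2669, 0.1121]
orientation: [0.001, 0.613, 0.79, -0.0]
ft_force: [-0.0, -0.0, 6.2]
opening: 0.16
```

Run:
```python
from go import *
s=st()
im=imaging.read_camera("scene")
b=(270,370,190,300)
c=cv2.resize(im[b[2]:b[3],b[0]:b[1],::-1],None,fx=5,fy=5,interpolation=cv2.INTER_CUBIC)
cv2.imwrite("pics/scene3.png",c)
```

```text
t 4.35 [ 0.4435 -0.2669  0.1121] [-0.03 -0.03  6.15] [ 0.08   0.138 -0.019] op 13.6 [-0.69 -0.1   1.97 -0.    1.27 -0.94]
```

View pics/scene3.png

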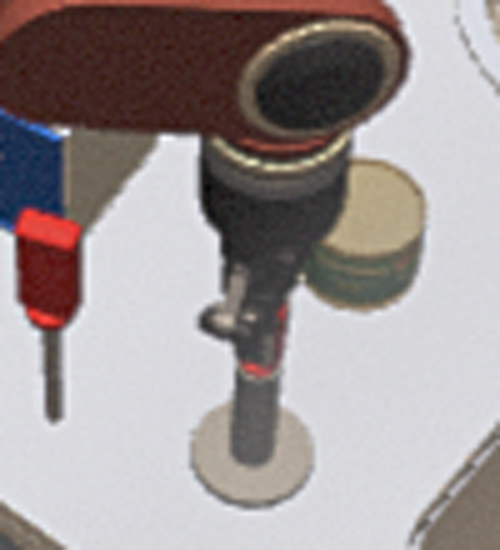

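Emit:
jog_arm(deltas=[[[0, 0, 0], [0, 0, -5], 8], [[0, 0, 0], [0, 0, -20], 8], [[0, 0, 0], [0, 0, -45], 8], [[0, 0, 0], [0, 0, -75], 8], [[0, 0, 0], [0, 0, -105], 8], [[0, 0, 0], [0, 0, -135], 8], [[0, 0, 0], [0, 0, -160], 8], [[0, 0, 0], [0, 0, -160], 8], [[0, 0, 0], [0, 0, -160], 8]])

```text
time: 5.3
tool_pos: [0.4427, -0.2661, 0.2708]
orientation: [0.001, 0.613, 0.79, -0.0]
ft_force: [1.1, 0.8, -1.1]
opening: 0.163
```

Run:
```python
from go import *
s=st()
print(s["orientation"])
for p in((.48,-.14,.27),(.511,-.0205,.27)): print(to(p,.25))
im=imaging.read_camera("scene")
b=(270,370,150,300)
f=4
c=cv2.resize(im[b[2]:b[3],b[0]:b[1],::-1],None,fx=f,fy=f,interpolation=cv2.INTER_CUBIC)
for q in([s["tool_pos"]-[0,0,.0973],s["tool_pos"]-[0,0,.05]]): cv2.circle(c,tuple(((proj("scene",q)[0]-[b[0],b[2]]+.5)*f).astype(int)),3,(0,255,0),1)
cv2.imwrite("pics/scene4.png",c)
```

```text
t 5.3 [ 0.4427 -0.2661  0.2708] [ 1.11  0.83 -1.07] [ 0.035 -0.005 -0.05 ] op 13.9 [-0.69 -0.23  1.81  0.    1.56 -0.94]
[ 5.10339176e-04  6.13446456e-01  7.89736149e-01 -9.08586025e-06]
(array([ 0.0006,  0.0008, -0.    ]), array([113. ,  67.4,   0.8]))
(array([ 0.0006,  0.0008, -0.    ]), array([221.1, 127. ,   0.7]))
```

View pics/scene4.png

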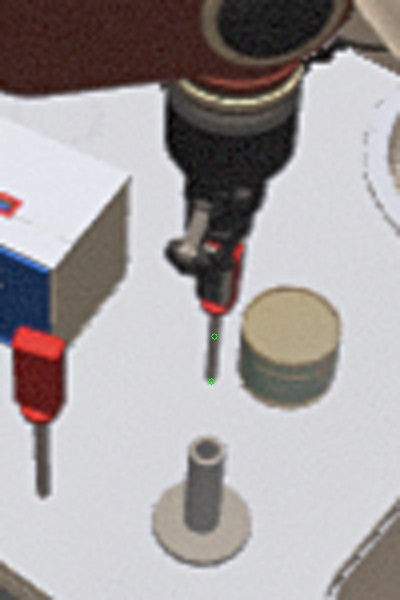

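Emit:
jog_arm(deltas=[[[0, 0, 0], [25, 15, 0], 8], [[0, 0, 0], [55, 32, 0], 8], [[0, 0, 0], [85, 49, 0], 8], [[0, 0, 0], [115, 66, 0], 8], [[0, 0, 0], [145, 83, 0], 8], [[0, 0, 0], [175, 100, 0], 8], [[0, 0, 0], [200, 115, 1], 8], [[0, 0, 0], [215, 123, 1], 8], [[0, 0, 0], [221, 127, 1], 8], [[0, 0, 0], [221, 127, 15], 8], [[0, 0, 0], [221, 127, 30], 8], [[0, 0, 0], [221, 127, 30], 8], [[0, 0, 0], [221, 127, 30], 8], [[0, 0, 0], [221, 127, 30], 8]])

```text
time: 6.75
tool_pos: [0.5111, -0.0212, 0.2405]
orientation: [0.0, 0.614, 0.789, 0.0]
ft_force: [0.6, 0.0, -1.0]
opening: 0.158
```

Run:
```python
from go import *
s=st()
tip=s["tool_pos"]-[0,0,.0973]
print("tip",tip, to((.511,-.0205,s["tool_pos"][2]),.25))
u=onz("scene",(206.5/4+270-.5,446/4+150-.5),.095); print("mouth",u)
for n,b,f in(("scene",(230,310,150,220),7),("top",(235,295,190,235),9)):
    im=grab(n,2)
    c=cv2.resize(im[b[2]:b[3],b[0]:b[1],::-1].astype(np.uint8),None,fx=f,fy=f,interpolation=cv2.INTER_CUBIC)
    for q,col in((tip,(0,255,0)),(tip+[0,0,.05],(0,255,0)),(np.array([.511,-.0205,.12]),(255,0,255))): cv2.circle(c,tuple(((proj(n,q)[0]-[b[0],b[2]]+.5)*f).astype(int)),3,col,1)
    cv2.imwrite(f"pics/{n}5.png",c)
```

```text
t 6.75 [ 0.5111 -0.0212  0.2405] [ 0.6   0.02 -1.  ] [-0.005  0.027 -0.017] op 13.5 [-0.19 -0.23  1.86 -0.    1.51 -0.44]
tip [ 0.51110057 -0.02119222  0.14316181] (array([ 0.0002,  0.0002, -0.001 ]), array([ 0.7,  0.1, -0. ]))
mouth [ 0.4455998  -0.26447459  0.095     ]
```

View pics/scene5.png

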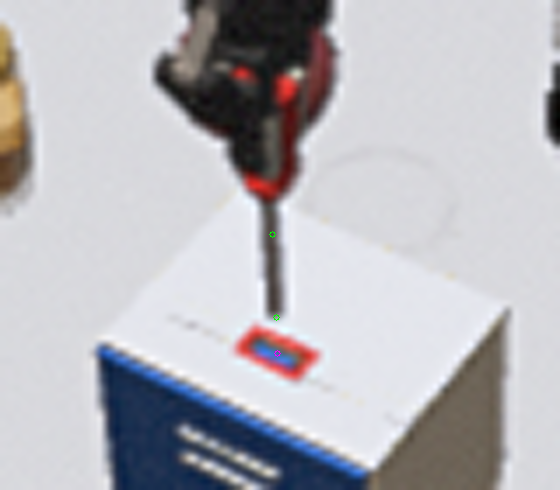

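View pics/top5.png

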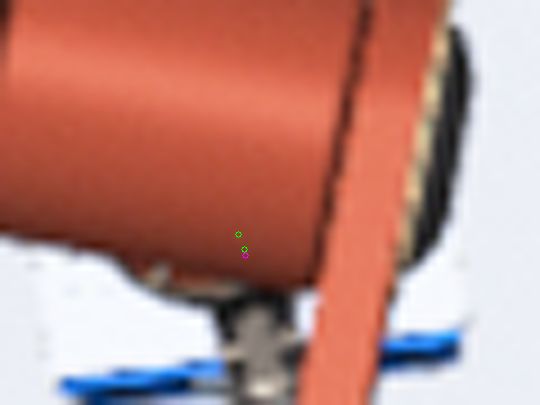

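Emit:
jog_arm(deltas=[[[0, 0, 0], [0.5, 0, 8], 8], [[0, 0, 0], [0.5, 0, 16], 8], [[0, 0, 0], [0.5, 0, 21], 8], [[0, 0, 0], [0.5, 0, 21], 8], [[0, 0, 0], [0.5, 0, 21], 8]])

```text
time: 7.45
tool_pos: [0.5108, -0.02, 0.2189]
orientation: [-0.0, 0.613, 0.79, -0.0]
ft_force: [-0.7, -0.3, 0.3]
opening: 0.157
```

Run:
```python
from go import *
s=st()
tip=s["tool_pos"]-[0,0,.0973]
print("tip",tip)
for n,b,f in(("scene",(245,295,170,215),12),):
    im=grab(n,2)
    c=cv2.resize(im[b[2]:b[3],b[0]:b[1],::-1].astype(np.uint8),None,fx=f,fy=f,interpolation=cv2.INTER_CUBIC)
    for q,col in((tip,(0,255,0)),(tip+[0,0,.05],(0,255,0)),(np.array([.511,-.0205,.12]),(255,0,255))): cv2.circle(c,tuple(((proj(n,q)[0]-[b[0],b[2]]+.5)*f).astype(int)),3,col,1)
    cv2.imwrite(f"pics/{n}6.png",c)
```

```text
t 7.45 [ 0.5108 -0.02    0.2189] [-0.67 -0.3   0.28] [ 0.014  0.056 -0.027] op 13.4 [-0.18 -0.22  1.89 -0.    1.47 -0.43]
tip [ 0.51075354 -0.02003958  0.12162223]
```

View pics/scene6.png

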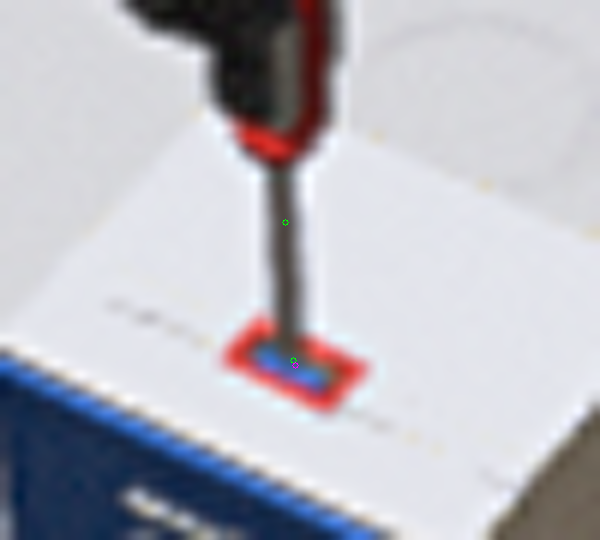

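Emit:
jog_arm(deltas=[[[0, 0, 0], [0, 0, 2], 8], [[0, 0, 0], [0, 0, 3], 8], [[0, 0, 0], [0, 0, 3], 8]])

```text
time: 7.85
tool_pos: [0.5108, -0.0201, 0.2162]
orientation: [-0.0, 0.613, 0.79, -0.0]
ft_force: [-0.4, 0.7, -0.4]
opening: 0.161
```

Run:
```python
from go import *
st()
```

```text
t 7.85 [ 0.5108 -0.0201  0.2162] [-0.39  0.65 -0.36] [ 0.009 -0.001 -0.004] op 13.7 [-0.18 -0.21  1.89 -0.    1.47 -0.43]
```

Tip is at about 0.119 with no contact. Continue in small steps.

Emit:
jog_arm(deltas=[[[0, 0, 0], [0, 0, 1.5], 8], [[0, 0, 0], [0, 0, 3], 8], [[0, 0, 0], [0, 0, 3], 8]])

```text
time: 8.15
tool_pos: [0.5107, -0.0201, 0.2129]
orientation: [-0.0, 0.613, 0.79, -0.0]
ft_force: [0.0, 0.1, -0.6]
opening: 0.156
```

Emit:
jog_arm(deltas=[[[0, 0, 0], [0, 0, 1.5], 8], [[0, 0, 0], [0, 0, 3], 8], [[0, 0, 0], [0, 0, 3], 8]])

```text
time: 8.45
tool_pos: [0.5108, -0.0201, 0.21]
orientation: [-0.0, 0.613, 0.79, -0.0]
ft_force: [-0.7, 0.7, -0.8]
opening: 0.156
```

Emit:
jog_arm(deltas=[[[0, 0, 0], [0, 0, 2], 8], [[0, 0, 0], [0, 0, 4], 8], [[0, 0, 0], [0, 0, 6], 8], [[0, 0, 0], [0, 0, 8], 8], [[0, 0, 0], [0, 0, 10], 8], [[0, 0, 0], [0, 0, 11], 8], [[0, 0, 0], [0, 0, 11], 8]])

```text
time: 9.15
tool_pos: [0.5108, -0.0201, 0.199]
orientation: [-0.0, 0.613, 0.79, -0.0]
ft_force: [0.8, 1.0, -0.6]
opening: 0.155
```

Emit:
jog_arm(deltas=[[[0, 0, 0], [0, 0, 1.5], 8], [[0, 0, 0], [0, 0, 3], 8], [[0, 0, 0], [0, 0, 3], 8]])

```text
time: 9.45
tool_pos: [0.5108, -0.0201, 0.196]
orientation: [-0.0, 0.613, 0.79, -0.0]
ft_force: [-0.3, 0.0, -0.9]
opening: 0.16
```

Emit:
jog_arm(deltas=[[[0, 0, 0], [0, 0, 1.5], 8], [[0, 0, 0], [0, 0, 3], 8], [[0, 0, 0], [0, 0, 3], 8]])

```text
time: 9.75
tool_pos: [0.5108, -0.0201, 0.193]
orientation: [-0.0, 0.613, 0.79, -0.0]
ft_force: [0.2, 0.9, -0.8]
opening: 0.155
```

Depth is about 24 mm; no touch yet.

Emit:
jog_arm(deltas=[[[0, 0, 0], [0, 0, 1.5], 8], [[0, 0, 0], [0, 0, 3], 8], [[0, 0, 0], [0, 0, 3], 8]])

```text
time: 10.05
tool_pos: [0.5111, -0.0201, 0.1908]
orientation: [0.0, 0.613, 0.79, 0.0]
ft_force: [-1.0, -1.8, 2.3]
opening: 0.161
```

Emit:
jog_arm(deltas=[[[0, 0, 0], [0, 0, 1.5], 8], [[0, 0, 0], [0, 0, 3], 8], [[0, 0, 0], [0, 0, 3], 8]])

```text
time: 10.35
tool_pos: [0.5111, -0.0201, 0.1876]
orientation: [0.0, 0.613, 0.79, 0.0]
ft_force: [-1.8, 0.2, 4.6]
opening: 0.156
```

Emit:
jog_arm(deltas=[[[0, 0, 0], [0, 0, 1.5], 8], [[0, 0, 0], [0, 0, 3], 8], [[0, 0, 0], [0, 0, 3], 8]])

```text
time: 10.65
tool_pos: [0.5111, -0.0202, 0.1847]
orientation: [0.0, 0.613, 0.79, 0.0]
ft_force: [-1.7, 0.3, 5.1]
opening: 0.159
```

Emit:
jog_arm(deltas=[[[0, 0, 0], [0, 0, 1], 8], [[0, 0, 0], [0, 0, 1.5], 8], [[0, 0, 0], [0, 0, 1.5], 8]])

```text
time: 10.95
tool_pos: [0.5112, -0.0201, 0.1836]
orientation: [0.0, 0.613, 0.79, 0.0]
ft_force: [-0.7, 0.4, 7.5]
opening: 0.158
```

Run:
```python
from go import *
s=st()
n="scene";b=(230,310,170,245);f=7
im=imaging.read_camera(n)
cv2.imwrite(f"pics/{n}7.png",cv2.resize(im[b[2]:b[3],b[0]:b[1],::-1].astype(np.uint8),None,fx=f,fy=f,interpolation=cv2.INTER_CUBIC))
```

```text
t 10.95 [ 0.5112 -0.0201  0.1836] [-0.72  0.36  7.46] [ 0.076  0.583 -0.013] op 13.5 [-0.18 -0.19  1.92 -0.    1.41 -0.43]
```

View pics/scene7.png

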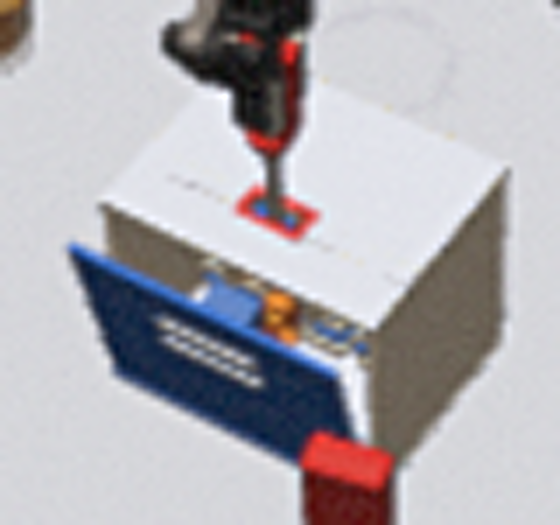

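Emit:
jog_arm(deltas=[[[0, 0, 0], [0, 0, 0], 8], [[0, 0, 0], [0, 0, 0], 8], [[0, 0, 0], [0, 0, 0], 8], [[0, 0, 0], [0, 0, 0], 8], [[0, 0, 0], [0, 0, 0], 8], [[0, 0, 0], [0, 0, 0], 8], [[0, 0, 0], [0, 0, 0], 8], [[0, 0, 0], [0, 0, 0], 8]])

```text
time: 11.8
tool_pos: [0.5112, -0.0202, 0.1836]
orientation: [0.0, 0.613, 0.79, 0.0]
ft_force: [-2.5, 0.6, 6.8]
opening: 0.159
```

Emit:
jog_arm(deltas=[[[0, 0, 0], [0, 0, -3], 8], [[0, 0, 0], [0, 0, -8], 8], [[0, 0, 0], [0, 0, -16], 8], [[0, 0, 0], [0, 0, -26], 8], [[0, 0, 0], [0, 0, -36], 8], [[0, 0, 0], [0, 0, -48], 8], [[0, 0, 0], [0, 0, -64], 8], [[0, 0, 0], [0, 0, -82], 8], [[0, 0, 0], [0, 0, -87], 8], [[0, 0, 0], [0, 0, -87], 8], [[0, 0, 0], [0, 0, -87], 8]])

```text
time: 12.9
tool_pos: [0.5107, -0.0201, 0.2693]
orientation: [-0.0, 0.613, 0.79, -0.0]
ft_force: [-0.0, -0.6, -1.5]
opening: 0.158
```

Run:
```python
from go import *
s=st()
for p in((.4428,-.2665,.27),):print(to(p,.25))
tip=s["tool_pos"]-[0,0,.0973];print(tip)
n="scene";b=(210,360,150,300);f=4
im=imaging.read_camera(n)
c=cv2.resize(im[b[2]:b[3],b[0]:b[1],::-1].astype(np.uint8),None,fx=f,fy=f,interpolation=cv2.INTER_CUBIC)
for q in(tip,tip+[0,0,.05]): cv2.circle(c,tuple(((proj(n,q)[0]-[b[0],b[2]]+.5)*f).astype(int)),3,(0,255,0),1)
cv2.imwrite(f"pics/{n}8.png",c)
```

```text
t 12.9 [ 0.5107 -0.0201  0.2693] [-0.04 -0.57 -1.45] [-0.023 -0.007 -0.036] op 13.5 [-0.18 -0.24  1.83  0.    1.56 -0.43]
(array([-0.0007, -0.0003, -0.    ]), array([-222. , -126.7,   -0.7]))
[ 0.51069453 -0.02006311  0.17199978]
```

View pics/scene8.png

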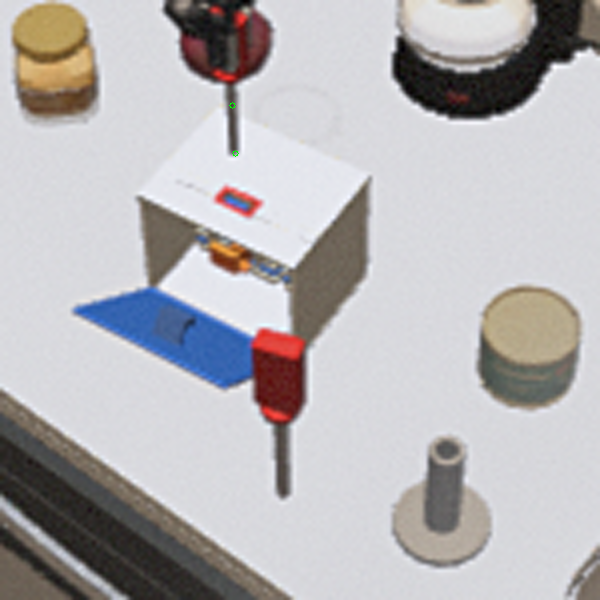

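Run:
```python
from fit import *
I={n:grab(n,3) for n in CM}
B={"scene":(310,335,255,290),"top":(325,356,225,258)}
t=np.linspace(0,2*np.pi,24,endpoint=False)
for n in I:
    x0,x1,y0,y1=B[n];c=I[n][y0:y1,x0:x1];cv2.imwrite(f"pics/m_{n}.png",cv2.resize(c.astype(np.uint8)[...,::-1],None,fx=12,fy=12,interpolation=cv2.INTER_NEAREST))
    o=c.copy();o=cv2.resize(o.astype(np.uint8)[...,::-1],None,fx=12,fy=12,interpolation=cv2.INTER_NEAREST)
    for r in(.013,.008):
        P=np.c_[.4435+r*np.cos(t),-.2665+r*np.sin(t),0*t+.095]
        cv2.polylines(o,[((proj(n,P)-[x0,y0]+.5)*12).astype(int)],True,(0,255,0))
    cv2.imwrite(f"pics/m_{n}.png",o)
a=cv2.imread("pics/m_scene.png");b=cv2.imread("pics/m_top.png");H=max(a.shape[0],b.shape[0])
cv2.imwrite("pics/m.png",np.hstack([cv2.copyMakeBorder(q,0,H-q.shape[0],0,5,0) for q in(a,b)]))
```

```text
(no output)
```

View pics/m.png

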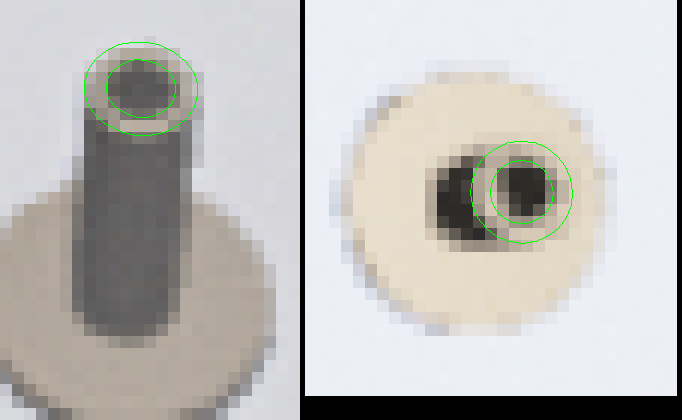

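Emit:
jog_arm(deltas=[[[0, 0, 0], [-25, -14, 0], 8], [[0, 0, 0], [-55, -31, 0], 8], [[0, 0, 0], [-85, -48, 0], 8], [[0, 0, 0], [-115, -65, 0], 8], [[0, 0, 0], [-145, -82, 0], 8], [[0, 0, 0], [-175, -99, 0], 8], [[0, 0, 0], [-200, -113, 0], 8], [[0, 0, 0], [-215, -122, 0], 8], [[0, 0, 0], [-222.5, -126, 0], 8], [[0, 0, 0], [-222.5, -126, 20], 8], [[0, 0, 0], [-222.5, -126, 40], 8], [[0, 0, 0], [-222.5, -126, 60], 8], [[0, 0, 0], [-222.5, -126, 67], 8], [[0, 0, 0], [-222.5, -126, 67], 8], [[0, 0, 0], [-222.5, -126, 67], 8], [[0, 0, 0], [-222.5, -126, 67], 8]])

```text
time: 14.85
tool_pos: [0.4446, -0.2672, 0.2044]
orientation: [0.001, 0.613, 0.79, -0.0]
ft_force: [0.2, 0.1, -0.3]
opening: 0.16
```

Run:
```python
from go import *
s=st()
print(to((.4437,-.2668,s["tool_pos"][2]),.25))
tip=s["tool_pos"]-[0,0,.0973];print(tip)
n="scene";b=(290,350,220,300);f=7
im=grab(n,2)
c=cv2.resize(im[b[2]:b[3],b[0]:b[1],::-1].astype(np.uint8),None,fx=f,fy=f,interpolation=cv2.INTER_CUBIC)
for q in(tip,tip+[0,0,.05]): cv2.circle(c,tuple(((proj(n,q)[0]-[b[0],b[2]]+.5)*f).astype(int)),3,(0,255,0),1)
cv2.imwrite(f"pics/{n}9.png",c)
```

```text
t 14.85 [ 0.4446 -0.2672  0.2044] [ 0.23  0.11 -0.3 ] [ 0.005  0.002 -0.036] op 13.7 [-0.68 -0.19  1.89  0.    1.44 -0.94]
(array([0.0015, 0.002 , 0.0003]), array([ 0.6, -0.8, -0. ]))
[ 0.44460732 -0.2672296   0.10711696]
```

View pics/scene9.png

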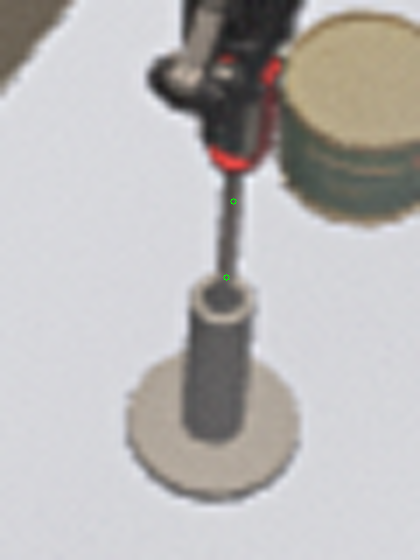

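Emit:
jog_arm(deltas=[[[0, 0, 0], [0.5, -0.8, 6], 8], [[0, 0, 0], [0.5, -0.8, 14], 8], [[0, 0, 0], [0.5, -0.8, 22], 8], [[0, 0, 0], [0.5, -0.8, 30], 8], [[0, 0, 0], [0.5, -0.8, 30], 8]])

```text
time: 15.45
tool_pos: [0.442, -0.2658, 0.1705]
orientation: [-0.002, 0.613, 0.79, 0.0]
ft_force: [-0.5, 0.1, -1.2]
opening: 0.159
```

Emit:
jog_arm(deltas=[[[0, 0, 0], [0, 0, 10], 8], [[0, 0, 0], [0, 0, 20], 8], [[0, 0, 0], [0, 0, 30], 8], [[0, 0, 0], [0, 0, 40], 8], [[0, 0, 0], [0, 0, 50], 8], [[0, 0, 0], [0, 0, 57], 8], [[0, 0, 0], [0, 0, 57], 8]])

```text
time: 16.15
tool_pos: [0.4422, -0.2659, 0.1142]
orientation: [-0.001, 0.613, 0.79, 0.0]
ft_force: [0.1, -0.8, -0.4]
opening: 0.159
```

Emit:
jog_arm(deltas=[[[0, 0, 0], [0, 0, 2], 8], [[0, 0, 0], [0, 0, 4], 8], [[0, 0, 0], [0, 0, 4], 8]])

```text
time: 16.45
tool_pos: [0.4433, -0.2668, 0.1123]
orientation: [0.001, 0.613, 0.79, -0.0]
ft_force: [0.6, 0.1, -1.2]
opening: 0.16
```

Emit:
jog_arm(deltas=[[[0, 0, 0], [0, 0, 0], 8], [[0, 0, 0], [0, 0, 0], 8]])

```text
time: 16.65
tool_pos: [0.4432, -0.2667, 0.1122]
orientation: [0.0, 0.613, 0.79, -0.0]
ft_force: [0.1, 0.1, 1.3]
opening: 0.158
```

Emit:
jog_arm(deltas=[[[0, 0, 0], [0, 0, 1], 8], [[0, 0, 0], [0, 0, 1], 8], [[0, 0, 0], [0, 0, 1], 8]])

```text
time: 16.95
tool_pos: [0.4432, -0.2668, 0.1121]
orientation: [0.0, 0.613, 0.79, -0.0]
ft_force: [-2.1, 1.4, 6.1]
opening: 0.158
```

Run:
```python
from go import *
s=st()
n="scene";b=(290,350,220,300);f=7
im=grab(n,1)
c=cv2.resize(im[b[2]:b[3],b[0]:b[1],::-1].astype(np.uint8),None,fx=f,fy=f,interpolation=cv2.INTER_CUBIC)
cv2.imwrite(f"pics/{n}10.png",c)
```

```text
t 16.95 [ 0.4432 -0.2668  0.1121] [-2.12  1.44  6.13] [0.31  0.393 0.004] op 13.5 [-0.69 -0.1   1.97 -0.    1.27 -0.94]
```

View pics/scene10.png

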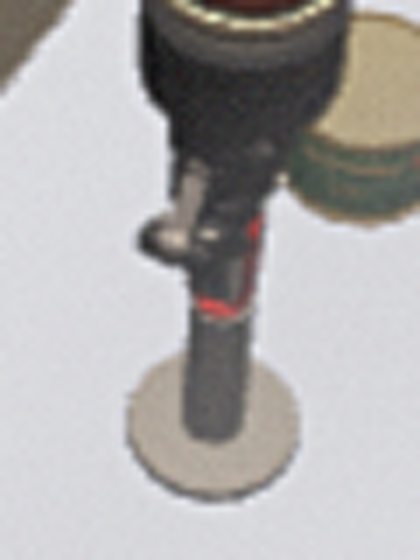

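Seated: the collar is on the rim and force is reacting at the original height of 0.1121. Release, then rise straight up.

Emit:
jog_arm(deltas=[[[0, 0, 0], [0, 0, -0.7], 14], [[0, 0, 0], [0, 0, -0.7], 18], [[0, 0, 0], [0, 0, -0.7], 26], [[0, 0, 0], [0, 0, -0.7], 40], [[0, 0, 0], [0, 0, -0.7], 55], [[0, 0, 0], [0, 0, -0.7], 60], [[0, 0, 0], [0, 0, -0.7], 60]])

```text
time: 17.7
tool_pos: [0.443, -0.2666, 0.1114]
orientation: [-0.0, 0.613, 0.79, -0.0]
ft_force: [1.3, 0.9, -0.2]
opening: 0.701
```

Emit:
jog_arm(deltas=[[[0, 0, 0], [0, 0, -8], 60], [[0, 0, 0], [0, 0, -25], 60], [[0, 0, 0], [0, 0, -50], 60], [[0, 0, 0], [0, 0, -85], 60], [[0, 0, 0], [0, 0, -120], 60], [[0, 0, 0], [0, 0, -155], 60], [[0, 0, 0], [0, 0, -185], 60], [[0, 0, 0], [0, 0, -185], 60], [[0, 0, 0], [0, 0, -185], 60], [[0, 0, 0], [0, 0, -185], 60], [[0, 0, 0], [0, 0, -185], 60], [[0, 0, 0], [0, 0, -185], 60]])

```text
time: 18.9
tool_pos: [0.4425, -0.2662, 0.295]
orientation: [-0.001, 0.613, 0.79, 0.0]
ft_force: [0.3, -0.7, -0.6]
opening: 0.702
```

Run:
```python
from fit import *
from go import st
s=st()
n="scene"
im=grab(n,2)
b=(200,350,170,300);f=4
a=cv2.resize(im[b[2]:b[3],b[0]:b[1],::-1].astype(np.uint8),None,fx=f,fy=f,interpolation=cv2.INTER_CUBIC)
cv2.imwrite("pics/scene11.png",a)
b=(305,340,235,297);f=9
c=cv2.resize(im[b[2]:b[3],b[0]:b[1],::-1].astype(np.uint8),None,fx=f,fy=f,interpolation=cv2.INTER_CUBIC)
o=np.load("scene_avg.npy");o=cv2.resize(o[b[2]:b[3],b[0]:b[1],::-1].astype(np.uint8),None,fx=f,fy=f,interpolation=cv2.INTER_CUBIC)
cv2.imwrite("pics/scene12.png",np.hstack([o,c]))
```

```text
t 18.9 [ 0.4425 -0.2662  0.295 ] [ 0.3  -0.65 -0.6 ] [-0.063 -0.008  0.045] op 60.0 [-0.69 -0.24  1.78 -0.    1.6  -0.94]
```

View pics/scene11.png

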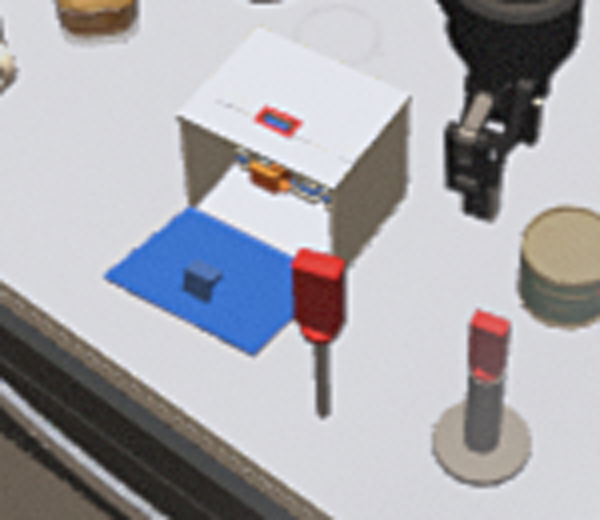

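View pics/scene12.png

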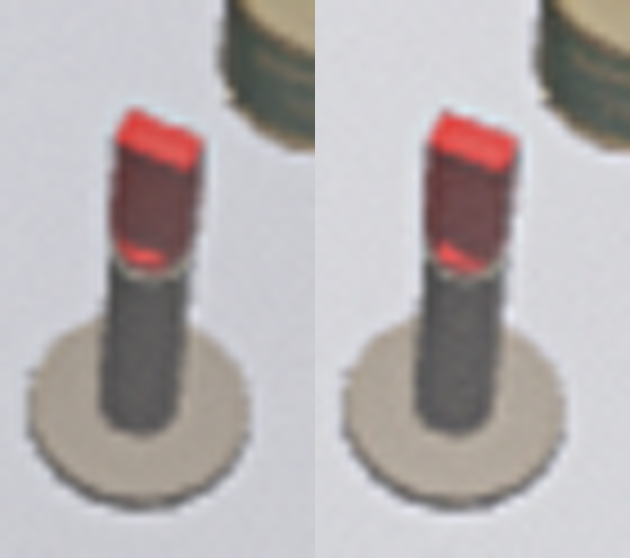

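Compared with the first picture (left half), the key is back upright with its collar on the rim. The cover lies fully open and the robot is clear, so I'm handing in.

Run:
```python
from bench import ticket
print(ticket.hand_in())
```

```text
the job is handed in; nothing more can be done
None
```

The box is open and the key is back in its stand. I handed the job in at about 19 s of the 56 s allowed.

- **Key:** I took the smaller red-handled key from the grey stand and left the larger free-standing one alone.
- **Latch:** I lowered the rod through the slot in small steps. The pad touched about 26 mm below the box top. I pressed to about 8 N (readings of 7.5 N at most, plus the key's weight), held it for about a second and saw the cover swing open.
- **Return:** I put the key back until the stand pushed back with about 6 N, at the same height it was gripped at, then let go and rose straight up.

**Last checks:**
- The final scene picture shows the cover lying fully open.
- The key is upright with its collar on the rim, matching the first picture to about half a pixel.
- The gripper is about 0.3 m up, touching nothing, and the wrist force is about zero.
- The larger key and the tin have not moved. The final picture did not cover the mug, spoon, lemon or onion and only part of the jar, but the arm went nowhere near them.

**Measurements that disagreed:** My first estimate of the key's turn varied between 0.13 and 0.56 rad depending on the fit. I used 0.25, and the fingers closed to about 13.6 mm on the 14 mm handle. The stand-foot positions from the two cameras differed by 4 to 5 mm. I relied instead on the rim of the empty stand, where both cameras agreed.

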